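# Refit the spacer sleeve and cap on the filling valve

### The job

Put the filling valve back together: slip the blue sleeve over the valve's upright stem, down onto its seat, and then set the black cap over the stem so that it rests square on the sleeve. The shorter orange sleeve belongs to another valve; leave it standing where it is.

Things in the scene. Friction and masses are not known exactly. Their poses are not given: they have to be found in the camera images.
- valve: Filling valve body, fixed to the table: round aluminium flange 80 mm across and 10 mm high with four bolt heads, on it a steel neck 48 mm across whose flat top, 40 mm above the table, is the seat, and on that a bare steel stem 22 mm across that ends 110 mm above the table; its last 18 mm taper to 8 mm across. Origin: centre of its underside, on the stem's axis; z up along the stem.
- sleeve_blue: Blue plastic spacer sleeve, a plain tube 50 mm across and 45 mm high with a through bore 32 mm across, 0.1 kg or so, standing upright, loose on the table. Origin: centre of its underside on the bore's axis; z up.
- cap: Black ribbed plastic cap, 42 mm high, 0.1 kg or so, standing upright, loose on the table: a round grip 40 mm across on a round foot flange 56 mm across and 8 mm high; closed on top, with a blind bore 30 mm across and 34 mm deep from below. Once the cap is on the stem no sleeve can go under it. Origin: centre of its underside on its axis; z up, towards the closed top.
- sleeve_orange: Orange plastic sleeve 50 mm across, only 30 mm high, bore 32 mm: for another valve, to be left standing where it is. Origin: centre of its underside; z up.
Not all that is in view belongs to the job. Leave any green or yellow look-alike of the cap alone.

How it is judged:
By the outcome, as a careful person would: the job done as asked, in the order asked, and still so for the second after the job is handed in, with the robot touching nothing.
It also fails if it takes over 58 s, if anything falls off the work surface, if the arm or the gripper's body presses on something with over 40 N, if the wrist force passes 120 N, or if a joint passes its speed limit or range.

### The arm

A 6-joint arm with a two-finger parallel gripper is mounted at the origin on the work surface; the furniture and walls round the work are solid. World frame = base frame: x ahead of the robot, y to its left, z up, the work surface at z = 0. Lengths are in mm, angles in rad, forces in N, time in s.
With the tool pointing down it reaches from about 325 to 750 mm from the base axis. Payload 7.6 kg.
Tool frame: the origin (TCP) lies between the finger pads; the fingertips stand ahead of it and the grasp point (between the pads) is the TCP (manip.tip_reach is the z of the fingertips in the tool frame, in mm); z points along the fingers, y is the line along which they close (so a half turn about z gives the same grasp; the last joint's range is limited). The gripper opens to 85 mm and grips with 20 to 120 N. Pads are 22 mm wide; open, the fingers measure 114 mm over their backs; the gripper's body (76 mm by 85 mm) begins 54 mm behind the grasp point. The pads swing forward as they close: fully open they stand 13 mm farther back than shut.
Start: joints at [1.18, 0.052, 1.401, -0, 1.689, -0.07], TCP at [165.529, 498.241, 250.323] pointing down, gripper open.
Joint ranges: [-2.9, 2.9], [-0.91, 2.17], [0.12, 2.37], [-1.06, 4.2], [0.26, 2.73], [-2.93, 2.93]. Speed limits (rad/s): [2.57, 2.57, 3.01, 3.14, 3.14, 3.14].

### API

Orientations are given as a unit quaternion [w, x, y, z].
In Python, from rig import manip gives the robot as it stands.
- The arm moves only by the tool apply_moves, never from a script. Its argument "plan" is a list of rows, each an object with "fingers": the opening, from 0 (shut) to 1 (fully open); "linear": the shift along the world's x, y, z in mm, a list of three; "turn": the turn about the world's z in units of 5 degrees (1.0 is 5 degrees). A call has 1 to 5 rows; each row is the pose to reach, as a shift and turn from the pose commanded when the call began; what a row does not reach only later rows make up. A row lasts 1/12 s, in which the tool goes at most 41.7 mm and 7.16 degrees, less where a joint would pass 70% of its speed; a pose out of reach is approached as far as the arm can. A call with a gripper value outside its range is refused whole. The fingers move at their own pace and stop on an object; the grip force is fixed at half the most. Time passes only in rows, so rows that repeat a pose let the fingers close. It gives the time, the measured TCP pose, the force, the opening and the grip force at its end, in the units of the state.
- manip.get_obs(): the state, without advancing time (a new reading comes with each control period).
- manip.get_image(name): name is "scene" or "top" or "wrist"; returns a dict with "image" (400x640x3 uint8, blue, green, red), "depth" (400x640 float32, mm along the optical axis (not along the pixel's ray), 0 where there is no reading), "vertical_fov" (degrees; the focal length in pixels is half the picture's height over the tangent of half this angle, whatever the lens; pixels are square), "cx", "cy" (the principal point, pixels), "R" (3x3) and "t" (3): a world point X has camera coordinates R X + t. Camera axes: x right, y down, z forward; pixel columns grow to the right and rows downward; lengths in mm; the calibration is good to about 2 mm. A picture is of the moment at which its call begins.
- manip.close_job(): hands the job in; it is judged then, once.
The state is a dict: "time": time; "joint_positions": joint angles; "joint_vel": joint speeds; "tau": joint torques, N m; "tool_pos": TCP position; "eef_rot": TCP orientation; "force": force on the tool from outside, world axes, zero at the start; "torque": the same for the moment, N m; "finger_gap": finger opening in mm; "grasp_force": force on a finger pad.
Only numpy, scipy, OpenCV 4.12 (cv2) and the standard library are available. Lean on these libraries where they do the work, as an engineer would, in place of code of your own. Each camera call takes 0.05 s, during which the arm holds its last target. There are 200 camera calls.

## Working session

There is one attempt and no reset: what is moved stays moved. The work goes in short steps, Python scripts to look and compute and a tool call to move; the robot and the scene stay as the last step left them, time stands still between calls to the robot, and variables do not carry over. Pictures are saved under pics/ and viewed, at most 10 in all, crops included, and the job is handed in when it is done.

Besides the shell and the picture viewer there is one more tool, called after "Request:" as a command line: name --argument value ..., lists and objects as JSON in quotes. apply_moves: Moves the arm, as the interface text tells. Its arguments: {"type":"object","properties":{"plan":{"type":"array","items":{"type":"object","properties":{"fingers":{"type":"number"},"linear":{"type":"array","items":{"type":"number"}},"turn":{"type":"number"}}}}},"required":["plan"]}

```bash
mkdir -p pics; cat > h.py <<'E'
import numpy as np, cv2
from rig import manip
def f(c): return c["image"].shape[0]/2/np.tan(np.radians(c["vertical_fov"])/2)
def plane(c,u,v,z):
    R=np.array(c["R"]);t=np.array(c["t"]);o=-R.T@t
    d=R.T@np.array([(u-c["cx"])/f(c),(v-c["cy"])/f(c),1.]);return o+d*(z-o[2])/d[2]
def cloud(c):
    R=np.array(c["R"]);t=np.array(c["t"]);D=c["depth"];v,u=np.indices(D.shape)
    P=np.stack([(u-c["cx"])/f(c)*D,(v-c["cy"])/f(c)*D,D],-1);return (P-t)@R
E
python3 - <<'E'
from h import *
ims={n:manip.get_image(n) for n in("scene","top")}
for n,c in ims.items():
    cv2.imwrite(f"pics/{n}0.png",c["image"]);print(n,c["vertical_fov"],-np.array(c["R"]).T@c["t"],(c["depth"]>0).mean())
o=manip.get_obs();print(o["tool_pos"],o["eef_rot"],o["finger_gap"],manip.tip_reach)
E
```

```text
scene 57.97716317318827 [ -53.61441151 -392.85554065  719.303209  ] 0.995890625
top 47.63990529122892 [ 112.95965476  -26.31530098 1352.26940853] 0.996203125
[165.43291336 498.00627378 249.56723887] [-1.53228062e-04  1.59697220e-01  9.87165807e-01 -6.66749617e-04] 85.74517996332392 19.0
```

View pics/scene0.png

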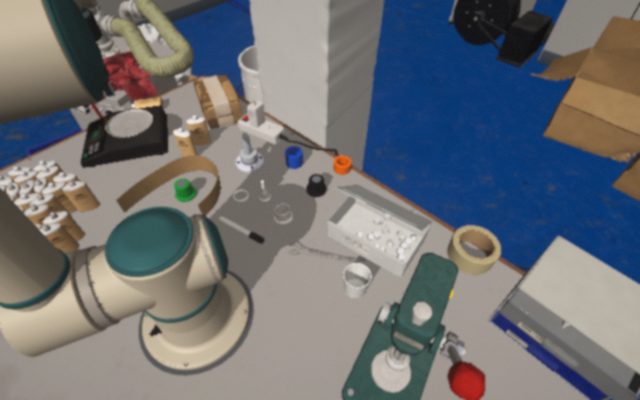

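View pics/top0.png

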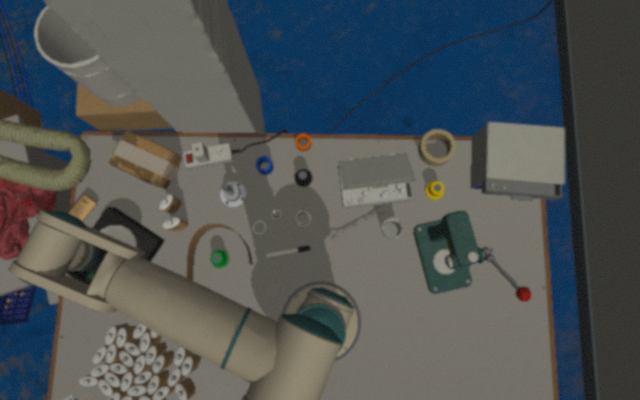

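In the scene view the valve is at (247,160), blue sleeve (293,157), orange sleeve (342,164), and black cap (316,184). In the top view they are at (232,192), (264,165), (303,142) and (303,177). The green look-alike is at top (219,259) and the yellow one at (435,189), and the job's cap is the black one. I'll confirm with one crop and measure.

```bash
python3 - <<'E'
from h import *
c=manip.get_image("top");P=cloud(c)
cv2.imwrite("pics/crop.png",np.hstack([cv2.resize(c["image"][120:220,180:330],None,fx=5,fy=5,interpolation=cv2.INTER_CUBIC)]))
hsv=cv2.cvtColor(c["image"],cv2.COLOR_BGR2HSV)
def rep(n,u,v,r=18,zmin=8):
    p=P[v-r:v+r,u-r:u+r];m=(p[...,2]>zmin)&(p[...,2]<150)
    q=p[m];zt=np.percentile(q[:,2],95)
    print(n,len(q),"zpct",np.percentile(q[:,2],[5,50,95,100]).round(),"mid",((q.min(0)+q.max(0))/2).round(),"mean",q.mean(0).round())
    vv,uu=np.nonzero(m); 
rep("blue",264,165,12);rep("cap",303,177,12);rep("orange",303,142,12);rep("valve",232,192,16,5)
for n,lo,hi,z in(("blue",(105,120,40),(130,255,255),45),("orange",(5,150,100),(20,255,255),30)):
    m=cv2.inRange(hsv,lo,hi);m[:,:200]=0;m[:,330:]=0;m[:130]=0;m[215:]=0
    k,l,s,ce=cv2.connectedComponentsWithStats(m);i=1+np.argmax(s[1:,4]);print(n,s[i],ce[i],plane(c,*ce[i],z).round(1))
o=P[192,232];print(P[180:206:3,232,:].round(0).tolist())
# pillar & obstacles height map
for v in range(100,260,10): print(v,[int(P[v,u,2]) for u in range(180,330,10)])
print(P[140,250].round(),P[130,260].round())
E
```

```text
blue 216 zpct [13. 42. 48. 53.] mid [454. 180.  31.] mean [451. 179.  37.]
cap 211 zpct [ 9. 40. 46. 50.] mid [427.  61.  29.] mean [418.  62.  33.]
orange 168 zpct [12. 29. 34. 36.] mid [529.  62.  22.] mean [528.  65.  27.]
valve 535 zpct [  6.  13.  99. 113.] mid [375. 279.  59.] mean [364. 270.  29.]
blue [256 156  16  18 165] [264.03636364 164.48484848] [451.3 176.6  45. ]
orange [295 134  16  17 173] [302.74566474 141.33526012] [529.5  64.1  30. ]
[[412.0, 280.0, 1.0], [400.0, 277.0, 12.0], [385.0, 270.0, 39.0], [373.0, 266.0, 58.0], [363.0, 264.0, 61.0], [358.0, 268.0, 42.0], [349.0, 268.0, 42.0], [343.0, 271.0, 24.0], [336.0, 274.0, 9.0]]
100 [-32, -48, -59, -71, -74, -91, -139, -409, -795, -794, -802, -807, -793, -802, -807]
110 [-116, -128, -135, -149, -165, -177, -198, -366, -743, -806, -796, -792, -796, -806, -799]
120 [-198, -204, -230, -240, -253, -271, -284, -336, -675, -794, -800, -805, -797, -794, -796]
130 [-294, -307, -323, -342, -360, -377, -387, -406, -625, -803, -790, -808, -795, -794, -788]
140 [-2, -2, -3, 1, -1, -2, 0, -2, 2, 9, 3, -4, -2, 28, -4]
150 [5, 0, 94, 32, 34, 24, 15, 0, 0, -4, 2, -2, 10, -1, -2]
160 [12, 41, 60, 34, 34, 15, -1, -1, 36, 45, 3, 4, 3, 0, -1]
170 [0, 0, -4, 2, 1, -5, -2, 3, 42, 23, 0, -1, 38, 0, 1]
180 [1, 0, -2, 3, 3, 0, -1, 1, 0, 0, 1, -3, 41, 10, 1]
190 [3, 1, 2, 6, -2, 84, 14, 0, -6, -4, -4, -1, -2, -1, 0]
200 [1, 2, -2, -1, 2, 33, 10, 3, 1, 3, 4, 3, -8, -8, 1]
210 [1, -3, -2, -6, 5, 2, 3, 1, 0, -3, -1, -2, 1, -3, 0]
220 [68, 0, 3, -3, -1, 0, 6, 4, 0, 3, 0, -1, -5, 4, -3]
230 [9, -4, 37, 1, -1, 2, 2, 0, 0, -5, 0, 0, 2, 1, -1]
240 [0, 53, -1, 0, -4, 5, -2, -3, -6, 0, -1, 0, 7, 1, -3]
250 [4, 31, 0, 1, 6, 1, -4, 1, -4, 6, 1, 18, 15, -4, 0]
[542. 231.  -3.] [ 787.  306. -625.]
```

View pics/crop.png

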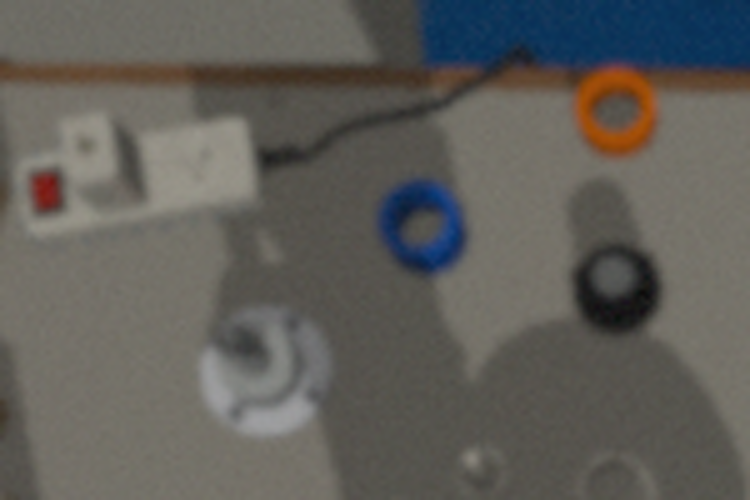

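The crop shows the valve flange centred at (265,371), blue sleeve (422,227), orange sleeve (616,112) and black cap (616,288). The blue sleeve at x≈451, y≈177 is the one to take, since it is blue and about 45 mm high. I'm going above it.

Request:
apply_moves --plan '[{"fingers": 1,"linear": [27,-30,0],"turn": 0},{"fingers": 1,"linear": [54,-60,0],"turn": 0},{"fingers": 1,"linear": [81,-90,0],"turn": 0},{"fingers": 1,"linear": [108,-120,0],"turn": 0},{"fingers": 1,"linear": [135,-150,0],"turn": 0}]'

```text
time: 0.57
tool_pos: [301.2, 346.7, 250.1]
eef_rot: [-0.0, 0.159, 0.987, -0.0]
force: [0.8, -0.7, -0.6]
finger_gap: 85.6
grasp_force: 0.0
```

Request:
apply_moves --plan '[{"fingers": 1,"linear": [27,-30,0],"turn": 0},{"fingers": 1,"linear": [54,-60,0],"turn": 0},{"fingers": 1,"linear": [81,-90,0],"turn": 0},{"fingers": 1,"linear": [108,-120,0],"turn": 0},{"fingers": 1,"linear": [125,-145,0],"turn": 0}]'

```text
time: 0.98
tool_pos: [427.1, 200.9, 250.0]
eef_rot: [0.0, 0.16, 0.987, -0.0]
force: [-0.1, 0.3, -0.4]
finger_gap: 85.2
grasp_force: 0.0
```

```bash
python3 - <<'E'
from h import *
c=manip.get_image("wrist");cv2.imwrite("pics/w1.png",c["image"]);o=manip.get_obs();print(o["tool_pos"],o["joint_positions"],-np.array(c["R"]).T@c["t"],o["time"])
print((c["depth"]>0).mean())
E
```

```text
[428.80456132 197.68644161 249.81863413] [ 0.35526704 -0.09786207  1.54937258 -0.00275236  1.69037514 -0.89017384] [351.81973482 226.73545452 373.68510704] 1.0333
0.99595703125
```

View pics/w1.png

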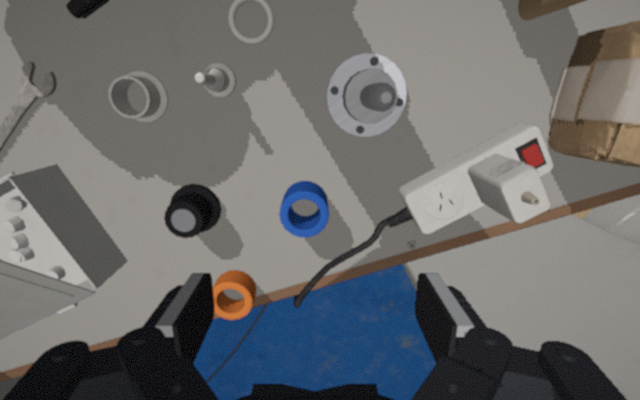

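The wrist view shows the blue sleeve at (304,209), cap (190,212), valve (367,95) and orange sleeve (234,295). I'll measure all of them from this one.

```bash
cat >> h.py <<'E'
def layer(P,u0,u1,v0,v1,z0,z1):
    q=P[v0:v1,u0:u1].reshape(-1,3);q=q[(q[:,2]>z0)&(q[:,2]<z1)]
    if len(q)<10: return "few"
    (cx,cy),r=cv2.minEnclosingCircle(q[:,:2].astype(np.float32));return len(q),round(cx,1),round(cy,1),round(r,1),np.median(q,0).round(1)
E
python3 - <<'E'
from h import *
c=manip.get_image("wrist");P=cv2.medianBlur(np.float32(cloud(c)),5) if 0 else cloud(c)
print("blue",layer(P,275,335,175,242,41,50))
print("cap top",layer(P,160,225,180,242,38,48)); print("cap fl",layer(P,160,225,180,242,5,11))
print("flange",layer(P,320,415,45,140,6,13)); print("seat",layer(P,320,415,45,140,36,44)); print("tip",layer(P,340,410,70,120,104,116))
print("orange",layer(P,205,262,265,322,26,34))
h=cv2.cvtColor(c["image"],cv2.COLOR_BGR2HSV);m=cv2.inRange(h,(105,120,40),(130,255,255));m[:170]=0;m[245:]=0;m[:,:270]=0;m[:,340:]=0
ct,hi=cv2.findContours(m,cv2.RETR_CCOMP,cv2.CHAIN_APPROX_NONE)
for k in ct:
    if len(k)>30: e=cv2.fitEllipse(k);print("ell",e,plane(c,*e[0],45).round(1))
# pixel-based: stem tip top disc, flange ellipse
g=cv2.cvtColor(c["image"],cv2.COLOR_BGR2GRAY)[50:142,320:415];b=cv2.inRange(g,150,255);b=cv2.morphologyEx(b,cv2.MORPH_CLOSE,np.ones((9,9)))
ct,_=cv2.findContours(b,cv2.RETR_EXTERNAL,cv2.CHAIN_APPROX_NONE);k=cv2.convexHull(max(ct,key=len));e=cv2.fitEllipse(k);print(e,plane(c,e[0][0]+320,e[0][1]+50,10).round(1))
E
```

```text
blue (1139, 457.9, 180.0, 25.1, array([456.5, 180.9,  45. ]))
cap top (1200, 425.6, 62.8, 21.1, array([424.6,  64.3,  42.4]))
cap fl (646, 425.3, 63.1, 27.9, array([415.3,  77.7,   8.1]))
flange (2710, 371.2, 274.3, 39.9, array([365.8, 268.4,  10.1]))
seat (1423, 371.1, 274.3, 23.9, array([366. , 268.3,  40.2]))
tip (245, 371.1, 273.9, 6.8, array([370.7, 273.4, 108.9]))
orange (853, 533.8, 65.8, 24.9, array([533.3,  67.6,  30.1]))
ell ((307.0628662109375, 206.8209228515625), (47.30501937866211, 55.15278244018555), 1.026639461517334) [452.7 182.1  45. ]
ell ((307.1181335449219, 204.96231079101562), (19.33519744873047, 27.768068313598633), 94.998291015625) [450.9 182.8  45. ]
((54.14751052856445, 40.0937614440918), (83.24154663085938, 88.90400695800781), 67.2825698852539) [370.2 279.5  10. ]
```

```bash
python3 - <<'E'
from h import *
o=manip.get_obs();print(o["tool_pos"],o["time"],o["finger_gap"])
c=manip.get_image("wrist");P=cloud(c)
print("blue",layer(P,275,335,175,242,41,50),"tip",layer(P,340,410,70,120,104,116))
q=P[120:260,380:560].reshape(-1,3);q=q[(q[:,2]>6)&(q[:,2]<120)&(np.hypot(q[:,0]-371,q[:,1]-274)>45)]
d=np.hypot(q[:,0]-458,q[:,1]-180);i=np.argsort(d)[:400:50];print(q[i].round(),d[i].round())
E
```

```text
[427.33548172 199.96941891 249.78575683] 1.0833 85.41769705412759
blue (1128, 457.6, 180.5, 24.9, array([456.5, 180.7,  45. ])) tip (245, 371.2, 274.3, 6.5, array([370.7, 273.4, 108.8]))
[[503. 251.  11.]
 [504. 255.  16.]
 [507. 257.  16.]
 [499. 266.  20.]
 [504. 268.  22.]
 [496. 275.  13.]
 [477. 282.  22.]
 [475. 284.  26.]] [ 84.  88.  91.  95.  99. 102. 104. 105.]
```

Request:
apply_moves --plan '[{"fingers": 1,"linear": [30,-20,0],"turn": 0},{"fingers": 1,"linear": [30,-20,-40],"turn": 0},{"fingers": 1,"linear": [30,-20,-80],"turn": 0},{"fingers": 1,"linear": [30,-20,-120],"turn": 0},{"fingers": 1,"linear": [30,-20,-120],"turn": 0}]'

```text
time: 1.55
tool_pos: [450.7, 182.8, 122.0]
eef_rot: [-0.007, 0.159, 0.987, -0.003]
force: [-0.4, -0.2, -1.7]
finger_gap: 85.7
grasp_force: 0.0
```

```bash
python3 - <<'E'
from h import *
c=manip.get_image("wrist");o=manip.get_obs();print(o["tool_pos"],o["force"]);P=cloud(c)
h=cv2.cvtColor(c["image"],cv2.COLOR_BGR2HSV);m=cv2.inRange(h,(105,120,40),(130,255,255))>0
q=P[m&(P[...,2]>41)&(P[...,2]<50)];print(len(q),cv2.minEnclosingCircle(q[:,:2].astype(np.float32)))
E
```

```text
[452.63873954 183.37002767 126.64983019] [-0.32312797  0.20797274  0.95061527]
2713 ((457.07659912109375, 180.57931518554688), 24.69051170349121)
```

Request:
apply_moves --plan '[{"fingers": 1,"linear": [0,0,-30],"turn": 0},{"fingers": 1,"linear": [0,0,-60],"turn": 0},{"fingers": 1,"linear": [0,0,-85],"turn": 0},{"fingers": 1,"linear": [0,0,-102],"turn": 0},{"fingers": 1,"linear": [0,0,-102],"turn": 0}]'

```text
time: 2.02
tool_pos: [454.8, 183.8, 27.8]
eef_rot: [-0.001, 0.159, 0.987, -0.0]
force: [0.9, -0.7, 0.2]
finger_gap: 85.2
grasp_force: 0.0
```

Request:
apply_moves --plan '[{"fingers": 1,"linear": [0,0,0],"turn": 0},{"fingers": 1,"linear": [0,0,0],"turn": 0}]'

```text
time: 2.18
tool_pos: [457.3, 184.2, 31.5]
eef_rot: [0.002, 0.159, 0.987, 0.001]
force: [0.3, 0.5, 0.5]
finger_gap: 85.4
grasp_force: 0.0
```

Request:
apply_moves --plan '[{"fingers": 1,"linear": [0,-3,0],"turn": 0},{"fingers": 1,"linear": [0,-3,0],"turn": 0},{"fingers": 1,"linear": [0,-3,0],"turn": 0},{"fingers": 0.75,"linear": [0,-3,0],"turn": 0},{"fingers": 0.75,"linear": [0,-3,0],"turn": 0}]'

```text
time: 2.6
tool_pos: [455.7, 180.3, 28.6]
eef_rot: [0.0, 0.16, 0.987, 0.0]
force: [0.6, -0.3, -0.0]
finger_gap: 64.8
grasp_force: 0.0
```

Request:
apply_moves --plan '[{"fingers": 0.3,"linear": [1,0,0],"turn": 0},{"fingers": 0.3,"linear": [1,0,0],"turn": 0},{"fingers": 0.3,"linear": [1,0,0],"turn": 0},{"fingers": 0.3,"linear": [1,0,0],"turn": 0},{"fingers": 0.3,"linear": [1,0,0],"turn": 0}]'

```text
time: 3.02
tool_pos: [457.0, 180.3, 28.8]
eef_rot: [0.001, 0.16, 0.987, 0.0]
force: [0.8, -0.1, 4.7]
finger_gap: 48.5
grasp_force: 62.2
```

Request:
apply_moves --plan '[{"fingers": 0.3,"linear": [0,0,0],"turn": 0},{"fingers": 0.3,"linear": [0,0,20],"turn": 0},{"fingers": 0.3,"linear": [0,0,50],"turn": 0},{"fingers": 0.3,"linear": [0,0,85],"turn": 0},{"fingers": 0.3,"linear": [0,0,120],"turn": 0}]'

```text
time: 3.43
tool_pos: [455.4, 179.9, 148.3]
eef_rot: [-0.002, 0.16, 0.987, -0.001]
force: [0.7, 0.1, -0.7]
finger_gap: 48.7
grasp_force: 62.2
```

```bash
cat > s.py <<'E'
from h import *
c=manip.get_image("wrist");o=manip.get_obs();print(o["time"],o["tool_pos"],o["force"],o["finger_gap"],o["grasp_force"]);P=cloud(c)
h=cv2.cvtColor(c["image"],cv2.COLOR_BGR2HSV);m=cv2.inRange(h,(105,120,40),(130,255,255))>0
z=P[m&(P[...,2]>40)&(P[...,2]<250)]
if len(z):
    zt=np.percentile(z[:,2],95);q=z[abs(z[:,2]-zt)<6];print("top z",np.median(q[:,2]),cv2.minEnclosingCircle(q[:,:2].astype(np.float32)),len(q))
E
python3 s.py
```

```text
3.4833 [458.70647258 181.02263811 156.77961848] [3.11782874 0.77685763 6.07904816] 48.650845512544336 62.23230756819248
top z 164.3701275671947 ((459.9212341308594, 186.22303771972656), 32.59196472167969) 8540
```

Request:
apply_moves --plan '[{"fingers": 0.3,"linear": [0,0,15],"turn": 0},{"fingers": 0.3,"linear": [-22,24,15],"turn": 0},{"fingers": 0.3,"linear": [-44,47,15],"turn": 0},{"fingers": 0.3,"linear": [-66,71,15],"turn": 0},{"fingers": 0.3,"linear": [-86,94,15],"turn": 0}]'

```text
time: 3.9
tool_pos: [368.9, 274.8, 162.3]
eef_rot: [-0.001, 0.16, 0.987, -0.0]
force: [0.7, -0.6, -1.5]
finger_gap: 49.1
grasp_force: 62.2
```

Request:
apply_moves --plan '[{"fingers": 0.3,"linear": [0,0,0],"turn": 0},{"fingers": 0.3,"linear": [0,0,0],"turn": 0},{"fingers": 0.3,"linear": [0,0,0],"turn": 0},{"fingers": 0.3,"linear": [0,0,0],"turn": 0},{"fingers": 0.3,"linear": [0,0,0],"turn": 0}]'

```text
time: 4.32
tool_pos: [371.1, 273.5, 163.0]
eef_rot: [-0.0, 0.16, 0.987, -0.0]
force: [0.0, -0.6, -0.4]
finger_gap: 48.8
grasp_force: 62.2
```

```bash
cat >> s.py <<'E'
import sys
t=manip.get_image("wrist");cv2.imwrite("pics/"+sys.argv[1],t["image"])
q=z
for a in range(int(zt)-45,int(zt)+8,6):
    k=z[abs(z[:,2]-a)<3]
    if len(k)>20:print(a,len(k),k[:,:2].min(0).round(1),k[:,:2].max(0).round(1))
q=P[(P[...,2]>6)&(P[...,2]<13)&(np.hypot(P[...,0]-371,P[...,1]-274)<46)]
if len(q)>20:print("flange",len(q),cv2.minEnclosingCircle(q[:,:2].astype(np.float32)))
E
python3 s.py w2.png
```

```text
4.3667 [371.04544001 273.56866509 163.12706205] [-0.06685455 -0.03638401 -0.37597048] 48.5519664550146 62.21364587545395
top z 179.07179091866098 ((372.5497131347656, 273.98431396484375), 25.841001510620117) 8404
134 32 [347.7 262.5] [388.5 286.9]
140 699 [347.  256.1] [388.9 298. ]
146 908 [346.8 255.9] [389.  298.3]
152 1123 [347.1 252.7] [389.1 299. ]
158 1260 [347.1 252.7] [388.8 299. ]
164 1486 [347.  252.6] [388.9 298.9]
170 1668 [346.8 252.3] [389.2 299. ]
176 4201 [346.9 248.1] [396.1 298.9]
182 4516 [347.1 250.1] [395.5 298.3]
flange 3106 ((371.1414489746094, 274.46771240234375), 40.060157775878906)
```

View pics/w2.png

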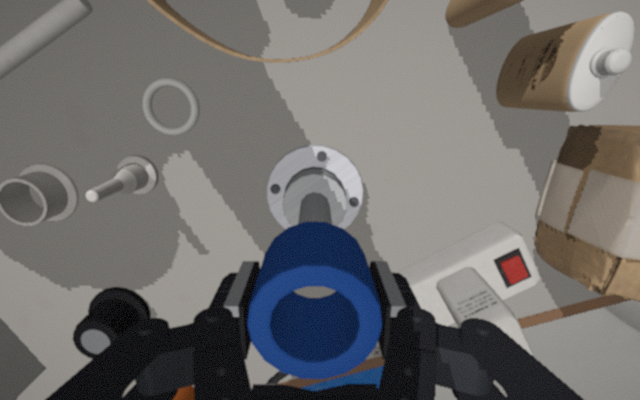

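The sleeve is held upright, centred at (372,274) over the stem at (371,274). Lowering it.

Request:
apply_moves --plan '[{"fingers": 0.3,"linear": [-1,0,-20],"turn": 0},{"fingers": 0.3,"linear": [-1,0,-40],"turn": 0},{"fingers": 0.3,"linear": [-1,0,-60],"turn": 0},{"fingers": 0.3,"linear": [-1,0,-75],"turn": 0},{"fingers": 0.3,"linear": [-1,0,-85],"turn": 0}]'

```text
time: 4.83
tool_pos: [369.1, 273.5, 76.5]
eef_rot: [-0.001, 0.16, 0.987, -0.001]
force: [0.5, 0.7, -1.1]
finger_gap: 48.6
grasp_force: 62.2
```

Request:
apply_moves --plan '[{"fingers": 0.3,"linear": [0,0,-3],"turn": 0},{"fingers": 0.3,"linear": [0,0,-6],"turn": 0},{"fingers": 0.3,"linear": [0,0,-9],"turn": 0},{"fingers": 0.3,"linear": [0,0,-9],"turn": 0},{"fingers": 0.3,"linear": [0,0,-9],"turn": 0}]'

```text
time: 5.25
tool_pos: [369.9, 274.4, 70.0]
eef_rot: [0.0, 0.16, 0.987, 0.0]
force: [-0.2, -0.2, -1.9]
finger_gap: 48.7
grasp_force: 62.2
```

Request:
apply_moves --plan '[{"fingers": 0.3,"linear": [0,0,-1],"turn": 0},{"fingers": 0.3,"linear": [0,0,-2],"turn": 0},{"fingers": 0.3,"linear": [0,0,-2],"turn": 0},{"fingers": 0.3,"linear": [0,0,-2],"turn": 0}]'

```text
time: 5.58
tool_pos: [370.0, 274.6, 68.8]
eef_rot: [0.001, 0.16, 0.987, 0.001]
force: [-3.3, -1.8, 7.4]
finger_gap: 48.5
grasp_force: 63.0
```

Contact at the expected height. Releasing.

Request:
apply_moves --plan '[{"fingers": 0.7,"linear": [0,0,0],"turn": 0},{"fingers": 0.8,"linear": [0,0,0],"turn": 0},{"fingers": 1,"linear": [0,0,0],"turn": 0},{"fingers": 1,"linear": [0,0,0],"turn": 0},{"fingers": 1,"linear": [0,0,0],"turn": 0}]'

```text
time: 6.0
tool_pos: [369.5, 274.3, 67.3]
eef_rot: [-0.0, 0.16, 0.987, 0.0]
force: [0.3, 0.0, -0.2]
finger_gap: 85.3
grasp_force: 0.0
```

Request:
apply_moves --plan '[{"fingers": 1,"linear": [0,0,20],"turn": 0},{"fingers": 1,"linear": [0,0,50],"turn": 0},{"fingers": 1,"linear": [0,0,85],"turn": 0},{"fingers": 1,"linear": [0,0,120],"turn": 0},{"fingers": 1,"linear": [0,0,150],"turn": 0}]'

```text
time: 6.42
tool_pos: [369.5, 274.3, 219.7]
eef_rot: [0.001, 0.16, 0.987, 0.001]
force: [0.4, -0.2, -0.2]
finger_gap: 85.2
grasp_force: 0.0
```

Request:
apply_moves --plan '[{"fingers": 1,"linear": [7,-30,0],"turn": 0},{"fingers": 1,"linear": [14,-65,0],"turn": 0},{"fingers": 1,"linear": [22,-100,0],"turn": 0},{"fingers": 1,"linear": [22,-100,0],"turn": 0},{"fingers": 1,"linear": [22,-100,0],"turn": 0}]'

```text
time: 6.83
tool_pos: [391.9, 173.1, 217.4]
eef_rot: [0.0, 0.161, 0.987, 0.0]
force: [0.1, -0.3, 0.3]
finger_gap: 85.3
grasp_force: 0.0
```

```bash
python3 - <<'E'
from h import *
c=manip.get_image("wrist");cv2.imwrite("pics/w3.png",c["image"]);P=cloud(c);o=manip.get_obs();print(o["time"],o["tool_pos"],o["finger_gap"])
d=np.hypot(P[...,0]-371,P[...,1]-274);z=P[...,2]
q=P[(d<35)&(abs(z-85)<4)];print("ring",len(q),np.median(q[:,2]),cv2.minEnclosingCircle(q[:,:2].astype(np.float32)))
for s in((q[:,0]>376),(q[:,0]<366),(q[:,1]>279),(q[:,1]<269)):print(np.median(q[s][:,2]),end=" ")
d=np.hypot(P[...,0]-425.5,P[...,1]-63)
for a,b in((38,48),(5,11)):
  q=P[(d<40)&(z>a)&(z<b)];print("cap",len(q),len(q) and cv2.minEnclosingCircle(q[:,:2].astype(np.float32)))
E
```

```text
6.8833 [391.60787621 174.04828339 217.32034563] 85.45858565841435
ring 2414 84.94014189380871 ((371.3309631347656, 274.734375), 24.975744247436523)
84.97932468104064 84.87439310037465 84.91302793046002 84.93926535730047 cap 1329 ((424.9422607421875, 62.90251922607422), 20.8812313079834)
cap 713 ((425.36767578125, 63.182186126708984), 27.865732192993164)
```

View pics/w3.png

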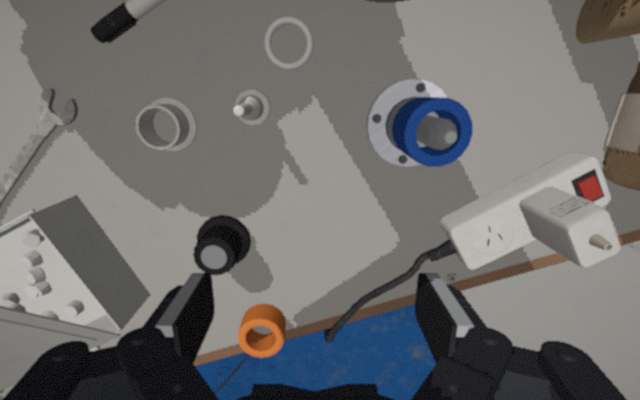

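The sleeve is seated level at 85 mm, around the stem. In the picture the cap is at (218,250), the only black one, and it stands apart from the rest. Going to it.

Request:
apply_moves --plan '[{"fingers": 1,"linear": [11,-37,0],"turn": 0},{"fingers": 1,"linear": [22,-74,0],"turn": 0},{"fingers": 1,"linear": [33.5,-111,0],"turn": 0},{"fingers": 1,"linear": [33.5,-111,-40],"turn": 0},{"fingers": 1,"linear": [33.5,-111,-80],"turn": 0}]'

```text
time: 7.3
tool_pos: [427.0, 62.8, 138.3]
eef_rot: [0.003, 0.161, 0.987, 0.001]
force: [1.4, -0.3, -1.4]
finger_gap: 85.4
grasp_force: 0.0
```

Request:
apply_moves --plan '[{"fingers": 1,"linear": [0,0,-30],"turn": 0},{"fingers": 1,"linear": [0,0,-60],"turn": 0},{"fingers": 1,"linear": [0,0,-85],"turn": 0},{"fingers": 1,"linear": [0,0,-100],"turn": 0},{"fingers": 1,"linear": [0,0,-100],"turn": 0}]'

```text
time: 7.72
tool_pos: [422.5, 64.3, 33.7]
eef_rot: [-0.004, 0.159, 0.987, -0.001]
force: [-0.1, 0.1, -0.8]
finger_gap: 85.2
grasp_force: 0.0
```

Request:
apply_moves --plan '[{"fingers": 1,"linear": [0,0,0],"turn": 0},{"fingers": 1,"linear": [0,0,0],"turn": 0},{"fingers": 1,"linear": [0,0,0],"turn": 0}]'

```text
time: 7.97
tool_pos: [426.1, 63.7, 38.9]
eef_rot: [0.001, 0.159, 0.987, 0.0]
force: [0.5, 0.4, 0.5]
finger_gap: 85.4
grasp_force: 0.0
```

Request:
apply_moves --plan '[{"fingers": 1,"linear": [-0.5,-0.5,-6],"turn": 0},{"fingers": 1,"linear": [-0.5,-0.5,-6],"turn": 0},{"fingers": 1,"linear": [-0.5,-0.5,-6],"turn": 0},{"fingers": 0.65,"linear": [-0.5,-0.5,-6],"turn": 0},{"fingers": 0.65,"linear": [-0.5,-0.5,-6],"turn": 0}]'

```text
time: 8.38
tool_pos: [424.6, 62.7, 31.5]
eef_rot: [0.0, 0.16, 0.987, 0.0]
force: [-0.5, 0.2, -0.7]
finger_gap: 63.9
grasp_force: 0.0
```

Request:
apply_moves --plan '[{"fingers": 0.2,"linear": [0.5,0,0],"turn": 0},{"fingers": 0.2,"linear": [0.5,0,0],"turn": 0},{"fingers": 0.2,"linear": [0.5,0,0],"turn": 0},{"fingers": 0.2,"linear": [0.5,0,0],"turn": 0},{"fingers": 0.2,"linear": [0.5,0,0],"turn": 0}]'

```text
time: 8.8
tool_pos: [425.5, 62.8, 31.8]
eef_rot: [0.001, 0.16, 0.987, 0.0]
force: [0.3, -0.3, 4.6]
finger_gap: 38.8
grasp_force: 60.7
```

Request:
apply_moves --plan '[{"fingers": 0.2,"linear": [0,0,0],"turn": 0},{"fingers": 0.2,"linear": [0,0,30],"turn": 0},{"fingers": 0.2,"linear": [0,0,65],"turn": 0},{"fingers": 0.2,"linear": [0,0,105],"turn": 0},{"fingers": 0.2,"linear": [0,0,140],"turn": 0}]'

```text
time: 9.22
tool_pos: [424.4, 62.7, 172.7]
eef_rot: [-0.001, 0.16, 0.987, -0.0]
force: [1.3, -0.5, -0.1]
finger_gap: 38.3
grasp_force: 60.8
```

Request:
apply_moves --plan '[{"fingers": 0.2,"linear": [-10,40,0],"turn": 0},{"fingers": 0.2,"linear": [-19,76,0],"turn": 0},{"fingers": 0.2,"linear": [-28,112,0],"turn": 0},{"fingers": 0.2,"linear": [-37,148,0],"turn": 0},{"fingers": 0.2,"linear": [-46,184,0],"turn": 0}]'

```text
time: 9.63
tool_pos: [377.9, 248.1, 170.7]
eef_rot: [-0.0, 0.16, 0.987, -0.0]
force: [1.2, -0.2, -0.8]
finger_gap: 38.7
grasp_force: 60.8
```

Request:
apply_moves --plan '[{"fingers": 0.2,"linear": [-8,28,0],"turn": 0},{"fingers": 0.2,"linear": [-8,28,0],"turn": 0},{"fingers": 0.2,"linear": [-8,28,0],"turn": 0},{"fingers": 0.2,"linear": [-8,28,0],"turn": 0},{"fingers": 0.2,"linear": [-8,28,0],"turn": 0}]'

```text
time: 10.05
tool_pos: [371.2, 273.8, 170.9]
eef_rot: [-0.0, 0.16, 0.987, -0.0]
force: [0.1, -0.5, -1.2]
finger_gap: 38.8
grasp_force: 60.8
```

```bash
python3 - <<'E'
from h import *
c=manip.get_image("wrist");cv2.imwrite("pics/w4.png",c["image"]);P=cloud(c);o=manip.get_obs();print(o["time"],o["tool_pos"],o["finger_gap"],o["grasp_force"],o["force"])
d=np.hypot(P[...,0]-371,P[...,1]-274);z=P[...,2]
for a,b in((6,13),(81,89),(143,152),(178,190)):
  q=P[(d<45)&(z>a)&(z<b)];print(a,b,len(q),len(q)>5 and (q.min(0).round(1),q.max(0).round(1),cv2.minEnclosingCircle(q[:,:2].astype(np.float32))))
E
```

```text
10.1 [371.31906407 273.77383392 171.08449627] 38.63826898153855 60.83060994744301 [-0.48712248 -0.37257394 -1.322675  ]
6 13 2554 (array([331.3, 234.7,   6.1]), array([401.7, 314. ,  13. ]), ((370.79925537109375, 274.36602783203125), 39.898582458496094))
81 89 1431 (array([346.4, 251.9,  81.1]), array([379.8, 299.8,  88.9]), ((369.9226989746094, 275.3155822753906), 24.46776008605957))
143 152 2736 (array([343.4, 250.9, 143. ]), array([374.8, 302.3, 152. ]), ((365.7828369140625, 276.3852233886719), 27.024276733398438))
178 190 9057 (array([350.8, 245. , 178. ]), array([391.5, 307.9, 190. ]), ((365.3791809082031, 276.4873046875), 33.083885192871094))
```

View pics/w4.png

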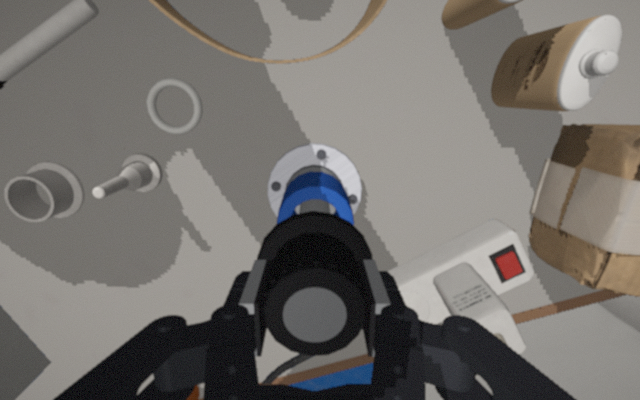

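The cap is held upright, with its top at (315,312) in the picture and centred at x≈371, y≈274 over the stem. Lowering it.

Request:
apply_moves --plan '[{"fingers": 0.2,"linear": [0,0.5,-12],"turn": 0},{"fingers": 0.2,"linear": [0,0.5,-24],"turn": 0},{"fingers": 0.2,"linear": [0,0.5,-36],"turn": 0},{"fingers": 0.2,"linear": [0,0.5,-45],"turn": 0},{"fingers": 0.2,"linear": [0,0.5,-48],"turn": 0}]'

```text
time: 10.52
tool_pos: [370.7, 274.2, 121.8]
eef_rot: [-0.001, 0.16, 0.987, -0.001]
force: [0.4, -0.3, -0.7]
finger_gap: 39.0
grasp_force: 60.8
```

Request:
apply_moves --plan '[{"fingers": 0.2,"linear": [0,0,-2],"turn": 0},{"fingers": 0.2,"linear": [0,0,-4],"turn": 0},{"fingers": 0.2,"linear": [0,0,-5],"turn": 0},{"fingers": 0.2,"linear": [0,0,-5],"turn": 0},{"fingers": 0.2,"linear": [0,0,-5],"turn": 0}]'

```text
time: 10.93
tool_pos: [371.2, 275.4, 118.7]
eef_rot: [0.0, 0.16, 0.987, 0.0]
force: [-0.1, -0.3, -0.8]
finger_gap: 38.6
grasp_force: 60.8
```

Request:
apply_moves --plan '[{"fingers": 0.2,"linear": [0,-0.5,-1],"turn": 0},{"fingers": 0.2,"linear": [0,-0.5,-2],"turn": 0},{"fingers": 0.2,"linear": [0,-0.5,-2.5],"turn": 0},{"fingers": 0.2,"linear": [0,-0.5,-2.5],"turn": 0},{"fingers": 0.2,"linear": [0,-0.5,-2.5],"turn": 0}]'

```text
time: 11.35
tool_pos: [371.3, 274.9, 116.8]
eef_rot: [0.0, 0.16, 0.987, 0.0]
force: [-2.5, -1.4, 6.6]
finger_gap: 38.8
grasp_force: 61.5
```

Contact. Releasing and backing off.

Request:
apply_moves --plan '[{"fingers": 0.6,"linear": [0,0,0],"turn": 0},{"fingers": 0.8,"linear": [0,0,0],"turn": 0},{"fingers": 1,"linear": [0,0,0],"turn": 0},{"fingers": 1,"linear": [0,0,0],"turn": 0},{"fingers": 1,"linear": [0,0,0],"turn": 0}]'

```text
time: 11.77
tool_pos: [371.0, 274.7, 115.7]
eef_rot: [-0.0, 0.16, 0.987, -0.0]
force: [-1.0, -0.5, -0.5]
finger_gap: 85.3
grasp_force: 0.0
```

Request:
apply_moves --plan '[{"fingers": 1,"linear": [0,0,20],"turn": 0},{"fingers": 1,"linear": [0,0,50],"turn": 0},{"fingers": 1,"linear": [0,0,85],"turn": 0},{"fingers": 1,"linear": [0,0,120],"turn": 0},{"fingers": 1,"linear": [0,0,120],"turn": 0}]'

```text
time: 12.18
tool_pos: [373.0, 276.0, 243.5]
eef_rot: [0.005, 0.16, 0.987, 0.004]
force: [-0.3, -0.1, -0.1]
finger_gap: 85.5
grasp_force: 0.0
```

Request:
apply_moves --plan '[{"fingers": 1,"linear": [7,-30,0],"turn": 0},{"fingers": 1,"linear": [14,-65,0],"turn": 0},{"fingers": 1,"linear": [22,-100,0],"turn": 0},{"fingers": 1,"linear": [22,-100,0],"turn": 0},{"fingers": 1,"linear": [22,-100,0],"turn": 0}]'

```text
time: 12.6
tool_pos: [393.4, 173.6, 235.8]
eef_rot: [0.0, 0.161, 0.987, 0.0]
force: [0.7, -0.2, 1.3]
finger_gap: 85.4
grasp_force: 0.0
```

```bash
python3 - <<'E'
from h import *
c=manip.get_image("wrist");cv2.imwrite("pics/w5.png",c["image"]);P=cloud(c);o=manip.get_obs();print(o["time"],o["tool_pos"],o["finger_gap"])
d=np.hypot(P[...,0]-371,P[...,1]-274);z=P[...,2]
for a,b in((6,13),(90,97),(122,133)):
  q=P[(d<45)&(z>a)&(z<b)];print(a,b,len(q),np.median(q[:,2]),cv2.minEnclosingCircle(q[:,:2].astype(np.float32)))
A=np.c_[q[:,:2]-q[:,:2].mean(0),np.ones(len(q))];print("tilt",np.linalg.lstsq(A,q[:,2],rcond=None)[0])
d=np.hypot(P[...,0]-533.8,P[...,1]-65.8);q=P[(d<35)&(z>26)&(z<34)];print("orange",cv2.minEnclosingCircle(q[:,:2].astype(np.float32)))
E
```

```text
12.65 [393.14488583 174.56916874 235.77672822] 85.28904627795217
6 13 1947 10.114828935791065 ((371.1614990234375, 274.03515625), 39.917572021484375)
90 97 1369 92.96661656530421 ((371.659423828125, 275.2731018066406), 27.993207931518555)
122 133 3026 127.26576269803918 ((371.77734375, 275.43731689453125), 20.940629959106445)
tilt [1.43023034e-02 1.62159551e-02 1.27131578e+02]
orange ((533.798095703125, 65.77061462402344), 25.243398666381836)
```

View pics/w5.png

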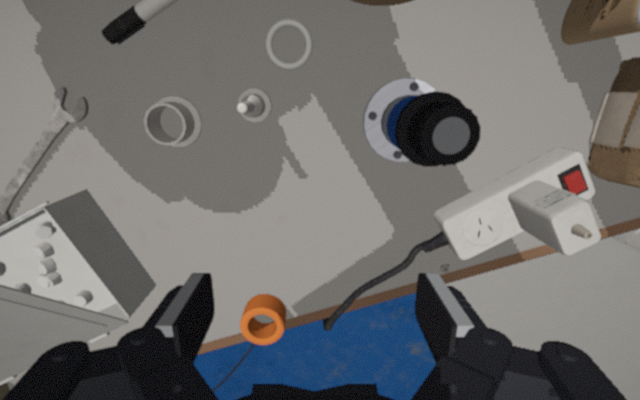

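The cap, at (438,130), sits square on the sleeve: its flange top is at 93 mm, its top at 127 mm, and it is centred within 1 mm. The orange sleeve, at (263,320), has not moved. Handing in.

```bash
python3 -c "
from rig import manip
print(manip.close_job())"
```

```text
the job is handed in; nothing more can be done
None
```

The blue sleeve is on its seat and the black cap rests square on it over the stem; the orange sleeve was left where it stood, and the job was handed in at about 12.7 s.

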